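# Make up two spares kits for the dive control panel

### The job

Make up the two spares kits from the loose parts on the bench: the large gauge and the black handwheel go into the tray with two pockets; the small gauge, the brass relief valve and the steel hose coupling go into the tray with three pockets. One part to a pocket, any pocket of the right tray, each standing upright on the pocket floor as it stood on the bench (gauges face up). Leave the grease jar, the spanner and the radio where they are.

Things in the scene. Friction and masses are not known exactly. Their poses are not given: they have to be found in the camera images.
- big_gauge_mid (a point): Large round pressure gauge lying on its back, white dial up, steel bezel: diameter 62 mm, 40 mm high. The point is its centre (half-way up); z up through the dial.
- small_gauge_mid (a point): Small round pressure gauge lying on its back, white dial up, steel bezel: diameter 42 mm, 38 mm high. The point is its centre (half-way up); z up through the dial.
- handwheel_mid (a point): Black fluted rubber valve handwheel, a plain upright drum of diameter 40 mm, 46 mm high. It stands upright on the bench; the point is on its axis half-way up, z along the axis to its top.
- relief_valve_mid (a point): Tall slim brass relief valve, 74 mm high: hexagon foot 34 mm across flats and 12 mm high, above it a round body of diameter 26 mm up to 62 mm, then a cap of diameter 20 mm. It stands upright on the bench; the point is on its axis half-way up, z along the axis to its top.
- coupling_mid (a point): Steel hose coupling, 50 mm high: foot of diameter 26 mm up to 10 mm, hexagon nut from 10 to 34 mm height that grips as a round of diameter 30 mm at any yaw, barbed nozzle of diameter 16 to 18 mm above. It stands upright on the bench; the point is on its axis half-way up, z along the axis to its top.
- two_pocket_tray: Open kit tray with two equal pockets. Fixed to the bench. Grey plastic, outside 128 x 188 mm, 12 mm high; floor 3 mm thick, outer walls 4 mm thick. Origin: centre of its underside; x across the tray (short side), y along its row of pockets, z up. One divider wall 4 mm thick, 12 mm high; each pocket is 120 mm (x) by 88 mm (y) inside, centred at x = 0, y = -46 and +46 mm.
- three_pocket_tray: Open kit tray with three equal pockets. Fixed to the bench. Grey plastic, outside 128 x 188 mm, 12 mm high; floor 3 mm thick, outer walls 4 mm thick. Origin: centre of its underside; x across the tray (short side), y along its row of pockets, z up. Two divider walls 3 mm thick, 12 mm high; each pocket is 120 mm (x) by about 58 mm (y) inside, centred at x = 0, y = -61, 0 and +61 mm.
- grease_jar_mid (a point): Bystander: white grease jar with black cap, diameter 60 mm, 60 mm high. The point is its centre, half-way up.
- spanner_grip (a point): Bystander: steel spanner lying flat on the robot's right, about 0.2 m long along its x axis. The point is on its handle.
- radio_mid (a point): Bystander: black handheld radio lying flat beyond the trays, 65 x 130 x 32 mm high. The point is its centre.

How it is judged:
At the end, for the whole second after the job is handed in: Large gauge and handwheel in the two-pocket tray, small gauge, relief valve and coupling in the three-pocket tray, one to a pocket; each upright within 0.1 rad, on the pocket floor within 4 mm, inside its pocket (4 mm allowance) and at rest (under 20 mm/s) (x of big_gauge_mid in the frame of two_pocket_tray between -0.033 and 0.033 m and z of big_gauge_mid in the frame of two_pocket_tray between 0.019 and 0.027 m and angle between each of big_gauge_mid, handwheel_mid, small_gauge_mid, relief_valve_mid, coupling_mid's own z axis and vertical below 0.1 rad and linear speed of each of big_gauge, handwheel, small_gauge, relief_valve, coupling below 0.02 m/s and x of handwheel_mid in the frame of two_pocket_tray between -0.044 and 0.044 m and z of handwheel_mid in the frame of two_pocket_tray between 0.022 and 0.03 m and x of small_gauge_mid in the frame of three_pocket_tray between -0.043 and 0.043 m and z of small_gauge_mid in the frame of three_pocket_tray between 0.018 and 0.026 m and x of relief_valve_mid in the frame of three_pocket_tray between -0.047 and 0.047 m and z of relief_valve_mid in the frame of three_pocket_tray between 0.036 and 0.044 m and x of coupling_mid in the frame of three_pocket_tray between -0.049 and 0.049 m and z of coupling_mid in the frame of three_pocket_tray between 0.024 and 0.032 m and ((y of big_gauge_mid in the frame of two_pocket_tray between -0.063 and -0.029 m and y of handwheel_mid in the frame of two_pocket_tray between 0.018 and 0.074 m) or (y of big_gauge_mid in the frame of two_pocket_tray between 0.029 and 0.063 m and y of handwheel_mid in the frame of two_pocket_tray between -0.074 and -0.018 m)) and ((y of small_gauge_mid in the frame of three_pocket_tray between -0.073 and -0.049 m and y of relief_valve_mid in the frame of three_pocket_tray between -0.016 and 0.016 m and y of coupling_mid in the frame of three_pocket_tray between 0.043 and 0.079 m) or (y of small_gauge_mid in the frame of three_pocket_tray between -0.073 and -0.049 m and y of relief_valve_mid in the frame of three_pocket_tray between 0.045 and 0.077 m and y of coupling_mid in the frame of three_pocket_tray between -0.018 and 0.018 m) or (y of small_gauge_mid in the frame of three_pocket_tray between -0.012 and 0.012 m and y of relief_valve_mid in the frame of three_pocket_tray between -0.077 and -0.045 m and y of coupling_mid in the frame of three_pocket_tray between 0.043 and 0.079 m) or (y of small_gauge_mid in the frame of three_pocket_tray between -0.012 and 0.012 m and y of relief_valve_mid in the frame of three_pocket_tray between 0.045 and 0.077 m and y of coupling_mid in the frame of three_pocket_tray between -0.079 and -0.043 m) or (y of small_gauge_mid in the frame of three_pocket_tray between 0.049 and 0.073 m and y of relief_valve_mid in the frame of three_pocket_tray between -0.077 and -0.045 m and y of coupling_mid in the frame of three_pocket_tray between -0.018 and 0.018 m) or (y of small_gauge_mid in the frame of three_pocket_tray between 0.049 and 0.073 m and y of relief_valve_mid in the frame of three_pocket_tray between -0.016 and 0.016 m and y of coupling_mid in the frame of three_pocket_tray between -0.079 and -0.043 m))); the robot touches nothing.
It fails at once if the grease jar is disturbed (moved more than 20 mm) (distance of grease_jar_mid from where it was at the start of the episode above 0.02 m).
It fails at once if the spanner is disturbed (moved more than 20 mm) (distance of spanner_grip from where it was at the start of the episode above 0.02 m).
It fails at once if the radio is disturbed (moved more than 20 mm) (distance of radio_mid from where it was at the start of the episode above 0.02 m).
It also fails if it takes over 131 s, if anything falls off the work surface, if the arm or the gripper's body presses on something with over 40 N, if the wrist force passes 120 N, or if a joint passes its speed limit or range.

### The arm

A 6-joint arm with a two-finger parallel gripper is mounted at the origin on the work surface. World frame = base frame: x ahead of the robot, y to its left, z up, the work surface at z = 0. Lengths are in m, angles in rad, forces in N, time in s.
With the tool pointing down it reaches from about 0.35 to 0.975 m from the base axis. Payload 4.9 kg.
Tool frame: the origin (TCP) lies at the very end of the fingers, on their centre line; the grasp point (between the pads) lies 19 mm behind it; z points along the fingers, y is the line along which they close (so a half turn about z gives the same grasp; the last joint's range is limited). The gripper opens to 85 mm and grips with 20 to 120 N. Pads are 22 mm wide; open, the fingers measure 114 mm over their backs; the gripper's body (76 mm by 85 mm) begins 54 mm behind the grasp point. The pads swing forward as they close: fully open they stand 13 mm farther back than shut.
Start: joints at [-1.423, 0.053, 1.613, -0, 1.476, -0.119], TCP at [0.165, -0.603, 0.231] pointing down, gripper open.
Joint ranges: [-3.01, 3.01], [-1.01, 2.22], [0.06, 2.58], [-1.02, 4.17], [0.09, 2.62], [-3.14, 3.14]. Speed limits (rad/s): [2.57, 2.57, 3.14, 3.14, 3.14, 3.14].

### API

Orientations are given as a rotation vector (axis times angle).
In Python, from station import ctrl gives the robot as it stands.
- The arm moves only by the tool jog_arm, never from a script. Its argument "plan" is a list of rows, each a list of 7 numbers: the shift along the tool's x, y, z in units of 0.02 m (1.0 is 0.02 m), then the turn, a rotation vector about the tool's x, y, z in units of 45 degrees (1.0 is 45 degrees), then the opening, from -1 (shut) to 1 (fully open). A call has 1 to 8 rows; each row shifts and turns the commanded pose from where the row before left it, along the tool's axes as they then stand; what a row does not reach is not made up. A row lasts 1/10 s, in which the tool goes at most 50 mm and 8.59 degrees, less where a joint would pass 70% of its speed; a pose out of reach is approached as far as the arm can. A call with a number of a shift or a turn outside -1 to 1 is refused whole. A call with a gripper value outside its range is refused whole. The fingers move at their own pace and stop on an object; "grip_force" is the grip in N (left out, the last holds). Time passes only in rows, so rows that do not move let the fingers close. It gives the time, the measured TCP pose, the force, the opening and the grip force at its end, in the units of the state.
- ctrl.get_obs(): the state, without advancing time (a new reading comes with each control period).
- ctrl.get_image(name): name is "side" or "top"; returns (picture, depth): 384x512x3 uint8, red, green, blue; 384x512 float32, m along the optical axis (not along the pixel's ray), 0 where there is no reading.
- ctrl.camera_info(name): a dict with "camera_matrix" (3x3 intrinsics, pixels), "k1" (the pictures are not rectified: a ray, as slopes to the right and down, at radius r is drawn at 1 + k1 r^2 times it, then the intrinsics apply), "rvec" (rotation vector, rad) and "tvec" (3), from world to camera coordinates, as OpenCV has them. Camera axes: x right, y down, z forward; pixel columns grow to the right and rows downward; lengths in m; the calibration is good to about 2 mm. A picture is of the moment at which its call begins. camera_info takes no time and is no camera call.
- ctrl.finish_job(): hands the job in; it is judged then, once.
The state is a dict: "t": time; "q": joint angles; "dq": joint speeds; "effort": joint torques, N m; "tool_pos": TCP position; "tool_rot": TCP orientation; "contact_force": force on the tool from outside, world axes, zero at the start; "wrist_torque": the same for the moment, N m; "opening": finger opening in m; "grip_force": force on a finger pad.
Only numpy, scipy, OpenCV 4.12 (cv2) and the standard library are available. Lean on these libraries where they do the work, as an engineer would, in place of code of your own. Each camera call takes 0.05 s, during which the arm holds its last target. There are 200 camera calls.

## Working session

There is one attempt and no reset: what is moved stays moved. The work goes in short steps, Python scripts to look and compute and a tool call to move; the robot and the scene stay as the last step left them, time stands still between calls to the robot, and variables do not carry over. Pictures are saved under pics/ and viewed, at most 14 in all, crops included, and the job is handed in when it is done.

Besides the shell and the picture viewer there is one more tool, called after "Call:" by a JSON object that holds its "api" and its "payload", one argument or row to a line. jog_arm: Moves the arm, as the interface text tells. Shifts and turns lie within -1 to 1; 1 stands for 0.02 m of shift or 45 degrees of turn. Its arguments: {"type":"object","properties":{"plan":{"type":"array"},"grip_force":{"type":"number"}},"required":["plan"]}

```bash
mkdir -p pics; ls
python3 - <<'E'
from station import ctrl
import cv2,numpy as np
for n in("top","side"):
    im,d=ctrl.get_image(n); cv2.imwrite(f"pics/{n}0.png",im[:,:,::-1]); np.savez(f"{n}0.npz",im=im,d=d)
    print(ctrl.camera_info(n))
print(ctrl.get_obs())
E
```

```text
pics
{'camera_matrix': array([[356.54895669,   0.        , 258.26300434],
       [  0.        , 356.54895669, 188.93856828],
       [  0.        ,   0.        ,   1.        ]]), 'k1': -0.05748023501446589, 'rvec': array([ 2.16158313, -2.06284972,  0.21740431]), 'tvec': array([-0.03024909,  0.6128064 ,  1.08299452])}
{'camera_matrix': array([[460.9912867 ,   0.        , 260.12404101],
       [  0.        , 460.9912867 , 199.75691492],
       [  0.        ,   0.        ,   1.        ]]), 'k1': -0.17200902567893123, 'rvec': array([ 0.94341793, -2.23666119,  1.32547947]), 'tvec': array([0.42868198, 0.27278025, 0.82344761])}
{'t': 0.1, 'q': array([-1.42300369e+00,  5.33021743e-02,  1.61416148e+00,  6.10957907e-06,
        1.47599538e+00, -1.19008177e-01]), 'dq': array([-9.25360113e-04,  7.26690681e-04, -2.67122757e-03,  1.11754001e-05,
       -2.81417433e-03, -1.17796537e-04]), 'effort': array([ 1.62733968e-04, -3.94902098e+01, -3.71363139e+01, -5.46959120e-05,
        3.93737151e-03, -8.18866511e-06]), 'tool_pos': array([ 0.16469272, -0.60232594,  0.23017607]), 'tool_rot': array([-3.11183114e+00, -4.17598719e-01,  3.26210075e-05]), 'contact_force': array([-0.34347158, -0.30927609, -0.70078328]), 'wrist_torque': array([ 0.00135811,  0.03418639, -0.00888232]), 'grip_force': 0.0, 'opening': 0.0855193368614373}
```

View pics/top0.png

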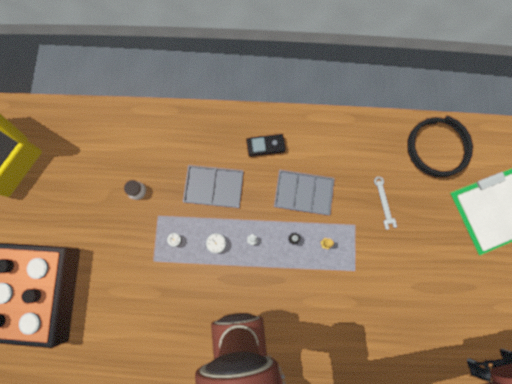

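View pics/side0.png

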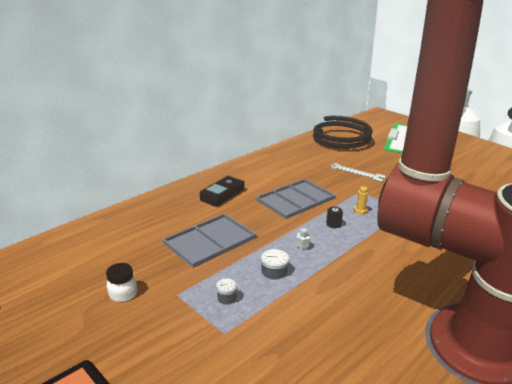

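The top view shows the small gauge (174,240), big gauge (216,243), coupling (252,240), handwheel (295,239) and valve (328,243) on the mat. The two-pocket tray is at (214,187), the three-pocket tray at (305,193). The side view shows the same layout.

```bash
cat > h.py <<'E'
import cv2,numpy as np
from station import ctrl
from scipy.spatial.transform import Rotation as R
def cam(n):
    c=ctrl.camera_info(n); return c["camera_matrix"],np.array([c["k1"],0,0,0.]),cv2.Rodrigues(c["rvec"])[0],c["tvec"]
def rays(n,uv):
    K,D,Rm,t=cam(n); p=cv2.undistortPoints(np.float64(uv).reshape(-1,1,2),K,D).reshape(-1,2)
    return -Rm.T@t,np.c_[p,np.ones(len(p))]@Rm
def plane(n,uv,z):
    o,r=rays(n,uv); return o+r*((z-o[2])/r[:,2])[:,None]
def cloud(n,d):
    v,u=np.mgrid[:384,:512]; o,r=rays(n,np.c_[u.ravel(),v.ravel()])
    P=o+r*d.reshape(-1,1); P[d.ravel()==0]=np.nan; return P.reshape(384,512,3)
def proj(n,P):
    c=ctrl.camera_info(n); return cv2.projectPoints(np.float64(P).reshape(-1,1,3),c["rvec"],c["tvec"],c["camera_matrix"],np.array([c["k1"],0,0,0.]))[0].reshape(-1,2)
E
python3 - <<'E'
from h import *
np.set_printoptions(precision=4,suppress=True)
seeds=dict(sg=(174,240),bg=(216,243),cp=(252,240),hw=(295,239),rv=(328,243))
for n in("top","side"):
    f=np.load(n+"0.npz"); P=cloud(n,f["d"]); 
    print(n,"cam",rays(n,[[0,0]])[0])
    mk=(P[...,2]>.012)&(P[...,2]<.1)&(P[...,0]>.35)&(P[...,0]<.75)&(P[...,1]>-.45)&(P[...,1]<.4)
    k,l,s,c=cv2.connectedComponentsWithStats(mk.astype(np.uint8))
    for i in range(1,k):
        if s[i,4]<25: continue
        Q=P[l==i]; zt=np.percentile(Q[:,2],97); T=Q[Q[:,2]>zt-.006]
        print(s[i],c[i],"ztop",zt,"topmid",(T.min(0)+T.max(0))/2,"ext",np.ptp(Q,0))
f=np.load("top0.npz"); im=f["im"]; hsv=cv2.cvtColor(im,cv2.COLOR_RGB2HSV)
for u,v in [(200,186),(230,186),(290,190),(320,195),(170,260),(260,260)]: print(hsv[v,u],im[v,u])
b=cv2.resize(im[155:280,145:345],None,fx=4,fy=4,interpolation=cv2.INTER_CUBIC);cv2.imwrite("pics/z.png",b[:,:,::-1])
E
```

```text
top cam [ 0.3795 -0.0078  1.1854]
[248 151  23   5  76] [256.9211 153.0263] ztop 0.03651620014404494 topmid [0.7447 0.0038 0.0349] ext [0.0109 0.0745 0.025 ]
[134 181  11  18 144] [138.8958 189.3889] ztop 0.06322495292878022 topmid [0.6002 0.3909 0.0619] ext [0.0538 0.0186 0.0536]
[167 233  14  13 145] [173.6138 239.2828] ztop 0.04268162597859166 topmid [0.4421 0.2638 0.0402] ext [0.0389 0.0418 0.0296]
[206 233  20  20 297] [215.7172 242.5791] ztop 0.044759181595341146 topmid [0.4379 0.1266 0.0425] ext [0.0607 0.0609 0.0164]
[288 232  13  13 121] [294.2397 237.5868] ztop 0.05112665513614245 topmid [ 0.4662 -0.1253  0.0487] ext [0.0374 0.0364 0.0339]
[248 234   9  11  76] [251.9737 238.9737] ztop 0.053221904949369125 topmid [0.4555 0.0109 0.0507] ext [0.0318 0.0264 0.0312]
[321 238  12  11  86] [327.0465 242.2791] ztop 0.07762778431047417 topmid [ 0.4554 -0.2302  0.075 ] ext [0.0323 0.0258 0.0655]
side cam [-0.1045  0.726   0.6311]
[256 183  51  33 174] [279.431  197.7644] ztop 0.016362898284768914 topmid [ 0.6304 -0.1302  0.0148] ext [0.1293 0.1501 0.0056]
[354 186  15  26 258] [361.
[... 1190 characters left out ...]
5 0.014 ] ext [0.0564 0.0499 0.0038]
[169 243  14  13  26] [174.8846 248.7308] ztop 0.014710102496204608 topmid [0.6415 0.2447 0.0135] ext [0.0591 0.0085 0.0029]
[261 249  29  28 633] [274.763 261.793] ztop 0.04304011161974382 topmid [0.4363 0.1259 0.0407] ext [0.0618 0.0641 0.0322]
[117 263  20  31 181] [129.3867 274.7514] ztop 0.06224834163261779 topmid [0.6022 0.3922 0.06  ] ext [0.0538 0.0186 0.0512]
[216 279  21  23 384] [226.2031 289.1146] ztop 0.040033967525279664 topmid [0.4416 0.2619 0.0375] ext [0.044  0.0419 0.0289]
[113  14 163] [154 156 163]
[107  11 158] [151 154 158]
[108  20 156] [144 149 156]
[112  18 154] [143 146 154]
[123  15 169] [160 159 169]
[127  13 180] [173 171 180]
```

View pics/z.png

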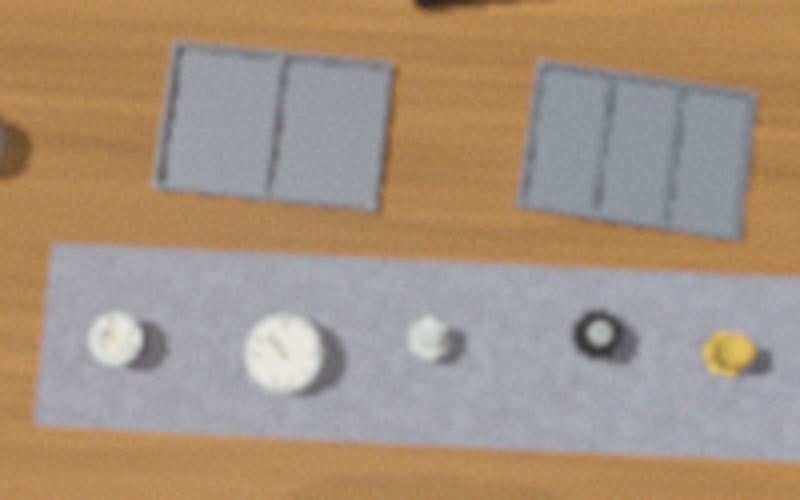

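The crop shows both trays clearly, slightly rotated, with their dividers, and all five parts free on a thin mat. Next I fit the trays.

Run:
```python
from h import *
np.set_printoptions(precision=4,suppress=True)
for n,seeds in(("top",((200,186),(290,190))),("side",((200,242),(285,198)))):
    im=np.load(n+"0.npz")["im"]; hsv=cv2.cvtColor(im,cv2.COLOR_RGB2HSV)
    m=((hsv[...,0]>60)&(hsv[...,0]<150)|(hsv[...,1]<30)).astype(np.uint8)
    m=cv2.morphologyEx(m,cv2.MORPH_CLOSE,np.ones((3,3)))
    k,l,s,c=cv2.connectedComponentsWithStats(m)
    for u,v in seeds:
        i=l[v,u]; cs=max(cv2.findContours((l==i).astype(np.uint8),cv2.RETR_EXTERNAL,cv2.CHAIN_APPROX_NONE)[0],key=len)
        W=plane(n,cs.reshape(-1,2),.012)[:,:2]
        r=cv2.minAreaRect(np.float32(W*1000)); print(n,s[i],r)
```

```text
top [ 183  166   60   42 2031] ((626.9889526367188, 151.78721618652344), (187.6617431640625, 126.24404907226562), 86.96672058105469)
top [ 274  171   60   44 2039] ((620.13720703125, -155.59388732910156), (186.87191772460938, 126.75801086425781), 83.62711334228516)
side [ 163  214   93   53 2560] ((625.3671875, 155.04776000976562), (192.95681762695312, 138.34088134765625), 87.02824401855469)
side [ 256  180   79   38 1612] ((618.2276611328125, -151.255126953125), (196.3856201171875, 136.42164611816406), 83.62213134765625)
```

Call:
{"api": "jog_arm", "payload": {
  "plan": [
    [0, 0, 0, 0, 0, -0.19, 0.5],
    [0, 0, 0, 0, 0, -0.19, 0.5],
    [0, 0, 0, 0, 0, -0.19, 0.5],
    [0, 0, 0, 0, 0, -0.19, 0.5],
    [0, 0, 0, 0, 0, -0.19, 0.5],
    [0, 0, 0, 0, 0, -0.19, 0.5],
    [0, 0, 0, 0, 0, -0.19, 0.5],
    [0, 0, 0, 0, 0, -0.19, 0.5]
  ],
  "grip_force": 40
}}

```text
t: 0.9
tool_pos: [0.1647, -0.6025, 0.2306]
tool_rot: [-2.333, -2.102, -0.001]
contact_force: [0.0, -0.1, 0.4]
opening: 0.064
grip_force: 0.0
```

```bash
cat > go.py <<'E'
import sys
from h import *
np.set_printoptions(precision=4,suppress=True)
o=ctrl.get_obs(); Rt=R.from_rotvec(o["tool_rot"]); M=Rt.as_matrix()
print("t",round(o["t"],2),"pos",o["tool_pos"],"yaw_x",np.degrees(np.arctan2(M[1,0],M[0,0])),"tilt",np.degrees(np.arccos(-M[2,2])),"F",o["contact_force"],"open",o["opening"],"grip",o["grip_force"])
for a in sys.argv[1:]:
    print(a,"units:",M.T@(np.array(eval(a))-o["tool_pos"])/.02)
E
python3 go.py .4553,-.231,.13 .4553,-.231,.02 .6132,-.2156,.1
python3 - <<'E'
from h import *
for n in("top","side"):
    P=cloud(n,np.load(n+"0.npz")["d"])
    def med(x0,x1,y0,y1):
        m=(P[...,0]>x0)&(P[...,0]<x1)&(P[...,1]>y0)&(P[...,1]<y1); return np.nanmedian(P[m][:,2]),m.sum()
    print(n,"mat",med(.43,.46,.04,.09),med(.44,.48,-.19,-.16),"wood",med(.56,.68,0,.03),"floor",med(.59,.66,.13,.18),med(.6,.64,-.16,-.15))
E
```

```text
t 0.9 pos [ 0.1647 -0.6025  0.2306] yaw_x 84.03959389230084 tilt 0.07259006132203123 F [ 0.0473 -0.1078  0.3608] open 0.06403948496313072 grip 0.0
.4553,-.231,.13 units: [19.9774 12.5231  5.0481]
.4553,-.231,.02 units: [19.9706 12.5248 10.5481]
.6132,-.2156,.1 units: [21.5612 20.2959  6.5476]
top mat (np.float64(0.0018035189435136045), np.int64(138)) (np.float64(0.0011129120337506349), np.int64(110)) wood (np.float64(0.0005319655574431703), np.int64(308)) floor (np.float64(0.003641002469084942), np.int64(293)) (np.float64(0.002904407220052363), np.int64(35))
side mat (np.float64(0.0016978506600522358), np.int64(99)) (np.float64(0.0021545164722087673), np.int64(80)) wood (np.float64(0.0017161411071118238), np.int64(277)) floor (np.float64(0.004767016299619453), np.int64(340)) (np.float64(0.004981200482908066), np.int64(26))
```

Call:
{"api": "jog_arm", "payload": {
  "plan": [
    [1, 0.6, 0.2, 0, 0, 0, 0.5],
    [1, 0.6, 0.2, 0, 0, 0, 0.5],
    [1, 0.6, 0.2, 0, 0, 0, 0.5],
    [1, 0.6, 0.2, 0, 0, 0, 0.5],
    [1, 0.6, 0.2, 0, 0, 0, 0.5],
    [1, 0.6, 0.2, 0, 0, 0, 0.5],
    [1, 0.6, 0.2, 0, 0, 0, 0.5],
    [1, 0.6, 0.2, 0, 0, 0, 0.5]
  ]
}}

```text
t: 1.7
tool_pos: [0.2782, -0.4532, 0.1985]
tool_rot: [-2.34, -2.095, -0.001]
contact_force: [0.4, -0.1, -0.2]
opening: 0.0639
grip_force: 0.0
```

Call:
{"api": "jog_arm", "payload": {
  "plan": [
    [1, 0.6, 0.2, 0, 0, 0, 0.5],
    [1, 0.6, 0.2, 0, 0, 0, 0.5],
    [1, 0.6, 0.2, 0, 0, 0, 0.5],
    [1, 0.6, 0.2, 0, 0, 0, 0.5],
    [1, 0.6, 0.2, 0, 0, 0, 0.5],
    [1, 0.6, 0.2, 0, 0, 0, 0.5],
    [1, 0.6, 0.2, 0, 0, 0, 0.5],
    [1, 0.6, 0.2, 0, 0, 0, 0.5]
  ]
}}

```text
t: 2.5
tool_pos: [0.3911, -0.3048, 0.1666]
tool_rot: [-2.34, -2.095, -0.0]
contact_force: [0.7, -0.0, -1.0]
opening: 0.0639
grip_force: 0.0
```

Call:
{"api": "jog_arm", "payload": {
  "plan": [
    [1, 0.7, 0.4, 0, 0, 0, 0.5],
    [1, 0.7, 0.5, 0, 0, 0, 0.5],
    [1, 0.8, 0.5, 0, 0, 0, 0.5],
    [0.95, 0.7, 0.4, 0, 0, 0, 0.5],
    [0, 0, 0, 0, 0, 0, 0.5],
    [0, 0, 0, 0, 0, 0, 0.5]
  ]
}}

```text
t: 3.1
tool_pos: [0.4568, -0.2335, 0.1308]
tool_rot: [-2.338, -2.096, 0.001]
contact_force: [-1.1, -0.5, 0.5]
opening: 0.0642
grip_force: 0.0
```

```bash
python3 go.py .4553,-.231,.02
python3 - <<'E'
from h import *
for n in("top","side"):
    im,d=ctrl.get_image(n); cv2.imwrite(f"pics/{n}1.png",im[:,:,::-1])
E
```

```text
t 3.1 pos [ 0.4568 -0.2335  0.1308] yaw_x 83.75019151577497 tilt 0.07613390375662968 F [-1.0776 -0.4906  0.5308] open 0.06420098145307812 grip 0.0
.4553,-.231,.02 units: [ 0.1155 -0.0813  5.5398]
```

View pics/side1.png

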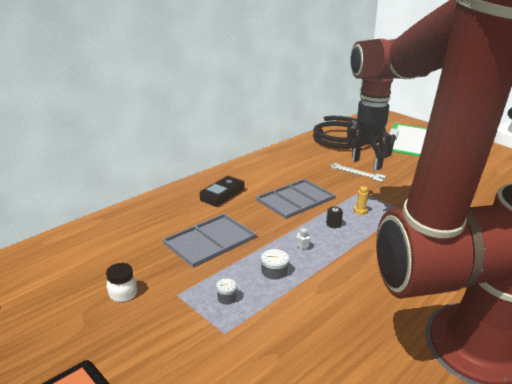

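The side view shows the gripper directly above the valve (362,200), with its fingers straddling it along world x. I'm descending to grip.

Call:
{"api": "jog_arm", "payload": {
  "plan": [
    [0.1, -0.1, 1, 0, 0, 0, 0.5],
    [0, 0, 1, 0, 0, 0, 0.5],
    [0, 0, 1, 0, 0, 0, 0.5],
    [0, 0, 1, 0, 0, 0, 0.5],
    [0, 0, 1, 0, 0, 0, 0.5],
    [0, 0, 0.5, 0, 0, 0, 0.5],
    [0, 0, 0, 0, 0, 0, 0.5],
    [0, 0, 0, 0, 0, 0, -1]
  ]
}}

```text
t: 4.0
tool_pos: [0.4557, -0.2323, 0.0221]
tool_rot: [2.34, 2.094, 0.0]
contact_force: [0.5, 0.1, -0.2]
opening: 0.0506
grip_force: 0.0
```

Call:
{"api": "jog_arm", "payload": {
  "plan": [
    [0, 0, 0, 0, 0, 0, -1],
    [0, 0, 0, 0, 0, 0, -1],
    [0, 0, 0, 0, 0, 0, -1],
    [0, 0, 0, 0, 0, 0, -1],
    [0, 0, 0, 0, 0, 0, -1]
  ]
}}

```text
t: 4.5
tool_pos: [0.4562, -0.2323, 0.0228]
tool_rot: [2.339, 2.095, 0.0]
contact_force: [-2.5, -0.4, 5.9]
opening: 0.0252
grip_force: 39.6
```

```bash
python3 go.py .6132,-.2156,.06
```

```text
t 4.5 pos [ 0.4562 -0.2323  0.0228] yaw_x 83.69598251258193 tilt 0.12148662890222256 F [-2.5209 -0.4145  5.8813] open 0.025151057244628395 grip 39.586522579193115
.6132,-.2156,.06 units: [ 1.6896  7.7149 -1.8503]
```

Call:
{"api": "jog_arm", "payload": {
  "plan": [
    [0, 0, -0.7, 0, 0, 0, -1],
    [0, 0, -0.8, 0, 0, 0, -1],
    [0.3, 0.9, -0.5, 0, 0, 0, -1],
    [0.3, 1, 0, 0, 0, 0, -1],
    [0.3, 1, 0, 0, 0, 0, -1],
    [0.3, 1, 0, 0, 0, 0, -1],
    [0.3, 1, 0, 0, 0, 0, -1],
    [0.2, 1, 0, 0, 0, 0, -1]
  ]
}}

```text
t: 5.3
tool_pos: [0.5769, -0.21, 0.0614]
tool_rot: [-2.339, -2.096, -0.0]
contact_force: [0.5, 0.2, -3.2]
opening: 0.0252
grip_force: 39.8
```

Call:
{"api": "jog_arm", "payload": {
  "plan": [
    [0, 1, 0, 0, 0, 0, -1],
    [0, 0.5, 0, 0, 0, 0, -1],
    [0, 0.3, 0, 0, 0, 0, -1],
    [0, 0, 0, 0, 0, 0, -1],
    [0, 0, 0, 0, 0, 0, -1]
  ]
}}

```text
t: 5.8
tool_pos: [0.6114, -0.2146, 0.061]
tool_rot: [-2.34, -2.095, 0.001]
contact_force: [-0.0, -0.5, -2.4]
opening: 0.0251
grip_force: 39.9
```

```bash
python3 go.py .6132,-.2156,.0255
```

```text
t 5.8 pos [ 0.6114 -0.2146  0.061 ] yaw_x 83.67497870242595 tilt 0.06535304066171779 F [-0.0481 -0.5286 -2.3572] open 0.025096573326406572 grip 39.85563397407532
.6132,-.2156,.0255 units: [-0.0395  0.097   1.7772]
```

Call:
{"api": "jog_arm", "payload": {
  "plan": [
    [0, 0.1, 0.7, 0, 0, 0, -1],
    [0, 0, 0.5, 0, 0, 0, -1],
    [0, 0, 0.35, 0, 0, 0, -1],
    [0, 0, 0.15, 0, 0, 0, -1],
    [0, 0, 0.06, 0, 0, 0, -1],
    [0, 0, 0, 0, 0, 0, -1],
    [0, 0, 0, 0, 0, 0, -1]
  ]
}}

```text
t: 6.5
tool_pos: [0.6144, -0.215, 0.0262]
tool_rot: [2.34, 2.095, 0.001]
contact_force: [-0.1, 0.2, -1.6]
opening: 0.0248
grip_force: 39.9
```

```bash
python3 go.py
```

```text
t 6.5 pos [ 0.6144 -0.215   0.0262] yaw_x 83.68469909117073 tilt 0.04370531341112886 F [-0.1334  0.2366 -1.5895] open 0.02482033338781094 grip 39.93880033493042
```

Call:
{"api": "jog_arm", "payload": {
  "plan": [
    [0, 0, 0.04, 0, 0, 0, -1],
    [0, 0, 0.03, 0, 0, 0, -1],
    [0, 0, 0, 0, 0, 0, -1],
    [0, 0, 0, 0, 0, 0, -1]
  ]
}}

```text
t: 6.9
tool_pos: [0.6145, -0.2151, 0.0258]
tool_rot: [2.34, 2.095, 0.0]
contact_force: [-3.1, 1.7, 5.5]
opening: 0.0247
grip_force: 40.3
```

Call:
{"api": "jog_arm", "payload": {
  "plan": [
    [0, 0, 0, 0, 0, 0, -0.1],
    [0, 0, 0, 0, 0, 0, 0.3],
    [0, 0, 0, 0, 0, 0, 0.3],
    [0, 0, 0, 0, 0, 0, 0.3],
    [0, 0, -0.6, 0, 0, 0, 0.3],
    [0, 0, -1, 0, 0, 0, 0.3],
    [0, 0, -1, 0, 0, 0, 0.3],
    [0, 0, -1, 0, 0, 0, 0.3]
  ]
}}

```text
t: 7.7
tool_pos: [0.6144, -0.215, 0.0984]
tool_rot: [2.34, 2.095, 0.001]
contact_force: [0.3, 0.3, 0.3]
opening: 0.0552
grip_force: 0.0
```

```bash
python3 go.py .465,-.1235,.1 .465,-.1235,.01
```

```text
t 7.7 pos [ 0.6144 -0.215   0.0984] yaw_x 83.68917220220152 tilt 0.04675993495579997 F [0.3278 0.3186 0.2868] open 0.05515333782771347 grip 0.0
.465,-.1235,.1 units: [ 3.7268 -7.9268 -0.0877]
.465,-.1235,.01 units: [ 3.7279 -7.9303  4.4123]
```

Call:
{"api": "jog_arm", "payload": {
  "plan": [
    [0, -0.5, -0.5, 0, 0, 0, 0.5],
    [0.5, -1, 0, 0, 0, 0, 0.5],
    [0.6, -1, 0, 0, 0, 0, 0.5],
    [0.6, -1, 0, 0, 0, 0, 0.5],
    [0.6, -1, 0, 0, 0, 0, 0.5],
    [0.6, -1, 0, 0, 0, 0, 0.5],
    [0.4, -1, 0, 0, 0, 0, 0.5],
    [0.4, -1, 0.4, 0, 0, 0, 0.5]
  ]
}}

```text
t: 8.5
tool_pos: [0.4737, -0.1249, 0.1008]
tool_rot: [2.338, 2.094, 0.003]
contact_force: [1.1, 0.2, 0.1]
opening: 0.0642
grip_force: 0.0
```

Call:
{"api": "jog_arm", "payload": {
  "plan": [
    [0, -0.43, 0.2, 0, 0, 0, 0.5],
    [0, 0, 0, 0, 0, 0, 0.5],
    [0, 0, 0, 0, 0, 0, 0.5]
  ]
}}

```text
t: 8.8
tool_pos: [0.4654, -0.1245, 0.0954]
tool_rot: [2.34, 2.094, 0.001]
contact_force: [0.7, -0.5, 0.4]
opening: 0.0639
grip_force: 0.0
```

```bash
python3 go.py .465,-.1235,.01
```

```text
t 8.8 pos [ 0.4654 -0.1245  0.0954] yaw_x 83.66198163819872 tilt 0.08817945058571178 F [ 0.7474 -0.4691  0.3848] open 0.06391558586835806 grip 0.0
.465,-.1235,.01 units: [ 0.0508 -0.0323  4.2713]
```

Call:
{"api": "jog_arm", "payload": {
  "plan": [
    [0.05, 0, 1, 0, 0, 0, 0.5],
    [0, 0, 1, 0, 0, 0, 0.5],
    [0, 0, 1, 0, 0, 0, 0.5],
    [0, 0, 0.8, 0, 0, 0, 0.5],
    [0, 0, 0.4, 0, 0, 0, 0.5],
    [0, 0, 0, 0, 0, 0, 0.5],
    [0, 0, 0, 0, 0, 0, -1],
    [0, 0, 0, 0, 0, 0, -1]
  ]
}}

```text
t: 9.6
tool_pos: [0.4661, -0.1236, 0.0122]
tool_rot: [2.339, 2.094, 0.002]
contact_force: [-0.1, -0.3, -0.0]
opening: 0.0395
grip_force: 40.2
```

Call:
{"api": "jog_arm", "payload": {
  "plan": [
    [0, 0, 0, 0, 0, 0, -1],
    [0, 0, 0, 0, 0, 0, -1],
    [0, 0, 0, 0, 0, 0, -1]
  ]
}}

```text
t: 9.9
tool_pos: [0.466, -0.1235, 0.0121]
tool_rot: [2.338, 2.094, 0.002]
contact_force: [0.8, -0.3, 6.4]
opening: 0.0391
grip_force: 40.5
```

```bash
python3 go.py .6246,.1061,.08
```

```text
t 9.9 pos [ 0.466  -0.1235  0.0121] yaw_x 83.68843413269809 tilt 0.16732535565509926 F [ 0.8438 -0.2866  6.3703] open 0.03908913222760666 grip 40.535239577293396
.6246,.1061,.08 units: [12.2791  6.6285 -3.3889]
```

Call:
{"api": "jog_arm", "payload": {
  "plan": [
    [0, 0, -0.8, 0, 0, 0, -1],
    [0, 0, -1, 0, 0, 0, -1],
    [0.4, 0.8, -0.6, 0, 0, 0, -1],
    [1, 1, 0, 0, 0, 0, -1],
    [1, 1, 0, 0, 0, 0, -1],
    [1, 1, 0, 0, 0, 0, -1],
    [1, 1, 0, 0, 0, 0, -1],
    [1, 0.8, 0, 0, 0, 0, -1]
  ]
}}

```text
t: 10.7
tool_pos: [0.5883, -0.027, 0.0579]
tool_rot: [-2.34, -2.095, 0.001]
contact_force: [0.4, -0.6, -0.6]
opening: 0.039
grip_force: 40.4
```

Call:
{"api": "jog_arm", "payload": {
  "plan": [
    [1, 0.5, 0, 0, 0, 0, -1],
    [1, 0.3, 0, 0, 0, 0, -1],
    [1, 0.2, 0, 0, 0, 0, -1],
    [1, 0, 0, 0, 0, 0, -1],
    [1, 0, 0, 0, 0, 0, -1],
    [1, 0, 0, 0, 0, 0, -1],
    [0.8, 0, 0, 0, 0, 0, -1],
    [0, 0, 0, 0, 0, 0, -1]
  ]
}}

```text
t: 11.5
tool_pos: [0.6223, 0.1067, 0.0582]
tool_rot: [-2.337, -2.098, 0.001]
contact_force: [-0.0, 0.1, 0.0]
opening: 0.0387
grip_force: 40.5
```

```bash
python3 go.py .6246,.1061,.0155
```

```text
t 11.5 pos [0.6223 0.1067 0.0582] yaw_x 83.81469149297736 tilt 0.05687814411958642 F [-0.0489  0.0711  0.041 ] open 0.03866115093359956 grip 40.45448362827301
.6246,.1061,.0155 units: [-0.0162  0.1179  2.1334]
```

Call:
{"api": "jog_arm", "payload": {
  "plan": [
    [0, 0.1, 0.8, 0, 0, 0, -1],
    [0, 0, 0.7, 0, 0, 0, -1],
    [0, 0, 0.4, 0, 0, 0, -1],
    [0, 0, 0.2, 0, 0, 0, -1],
    [0, 0, 0.05, 0, 0, 0, -1],
    [0, 0, 0, 0, 0, 0, -1],
    [0, 0, 0, 0, 0, 0, -1]
  ]
}}

```text
t: 12.2
tool_pos: [0.6248, 0.1046, 0.0155]
tool_rot: [2.341, 2.095, 0.0]
contact_force: [-0.0, 0.2, -1.1]
opening: 0.0388
grip_force: 40.3
```

Call:
{"api": "jog_arm", "payload": {
  "plan": [
    [0, 0, 0.04, 0, 0, 0, -1],
    [0, 0, 0, 0, 0, 0, -1],
    [0, 0, 0, 0, 0, 0, -0.1],
    [0, 0, 0, 0, 0, 0, 0.4],
    [0, 0, 0, 0, 0, 0, 0.4],
    [0, 0, -0.5, 0, 0, 0, 0.4],
    [0, 0, -1, 0, 0, 0, 0.4],
    [0, 0, -1, 0, 0, 0, 0.4]
  ]
}}

```text
t: 13.0
tool_pos: [0.6246, 0.1049, 0.0657]
tool_rot: [-2.34, -2.095, 0.001]
contact_force: [-0.0, 0.4, -0.1]
opening: 0.0596
grip_force: 0.0
```

```bash
python3 go.py .4548,.011,.08
python3 - <<'E'
from h import *
for n in("top","side"):
    im,d=ctrl.get_image(n); cv2.imwrite(f"pics/{n}2.png",im[:,:,::-1])
E
```

```text
t 13.0 pos [0.6246 0.1049 0.0657] yaw_x 83.68875515180811 tilt 0.03594951685532203 F [-0.0419  0.4095 -0.1206] open 0.05959231994189933 grip 0.0
.4548,.011,.08 units: [-5.5989 -7.9206 -0.7116]
```

View pics/side2.png

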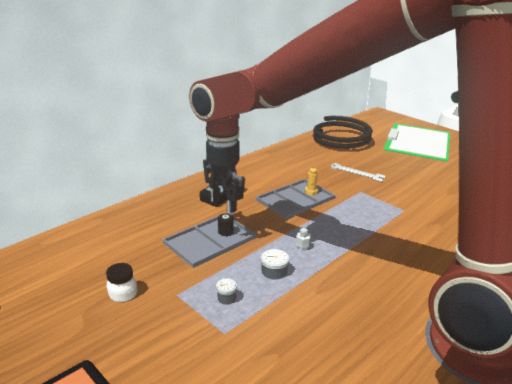

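The handwheel stands in the right-hand pocket of the two-pocket tray (225,225). The valve stands in the far pocket of the three-pocket tray (312,182). Next is the coupling.

Call:
{"api": "jog_arm", "payload": {
  "plan": [
    [-0.3, -0.5, -0.7, 0, 0, 0, 0.4],
    [-0.7, -1, 0, 0, 0, 0, 0.4],
    [-0.7, -1, 0, 0, 0, 0, 0.4],
    [-0.8, -1, 0, 0, 0, 0, 0.4],
    [-0.8, -1, 0, 0, 0, 0, 0.4],
    [-0.8, -1, 0, 0, 0, 0, 0.4],
    [-0.8, -1, 0, 0, 0, 0, 0.4],
    [-0.7, -1, 0, 0, 0, 0, 0.4]
  ]
}}

```text
t: 13.9
tool_pos: [0.4621, 0.0096, 0.0782]
tool_rot: [-2.34, -2.095, 0.001]
contact_force: [0.2, -0.1, 0.0]
opening: 0.0597
grip_force: 0.0
```

Call:
{"api": "jog_arm", "payload": {
  "plan": [
    [0, -0.42, 0.5, 0, 0, 0, 0.4],
    [0, 0, 0, 0, 0, 0, 0.4],
    [0, 0, 0, 0, 0, 0, 0.4]
  ]
}}

```text
t: 14.2
tool_pos: [0.4551, 0.0114, 0.0683]
tool_rot: [-2.34, -2.096, 0.0]
contact_force: [0.2, -1.0, 0.4]
opening: 0.06
grip_force: 0.0
```

```bash
python3 go.py .4548,.011,.006
```

```text
t 14.2 pos [0.4551 0.0114 0.0683] yaw_x 83.70248471625715 tilt 0.0366834608701124 F [ 0.247  -0.9751  0.4098] open 0.05995081633752012 grip 0.0
.4548,.011,.006 units: [-0.0206 -0.0107  3.1169]
```

Call:
{"api": "jog_arm", "payload": {
  "plan": [
    [0, 0, 1, 0, 0, 0, 0.4],
    [0, 0, 1, 0, 0, 0, 0.4],
    [0, 0, 0.7, 0, 0, 0, 0.4],
    [0, 0, 0.4, 0, 0, 0, 0.4],
    [0, 0, 0, 0, 0, 0, 0.4],
    [0, 0, 0, 0, 0, 0, -1],
    [0, 0, 0, 0, 0, 0, -1],
    [0, 0, 0, 0, 0, 0, -1]
  ]
}}

```text
t: 15.0
tool_pos: [0.4562, 0.0109, 0.0081]
tool_rot: [2.339, 2.095, 0.002]
contact_force: [0.5, 0.3, 2.4]
opening: 0.0289
grip_force: 39.5
```

Call:
{"api": "jog_arm", "payload": {
  "plan": [
    [0, 0, 0, 0, 0, 0, -1],
    [0, 0, 0, 0, 0, 0, -1],
    [0, 0, 0, 0, 0, 0, -1]
  ]
}}

```text
t: 15.3
tool_pos: [0.4562, 0.0108, 0.0081]
tool_rot: [2.339, 2.095, 0.003]
contact_force: [0.1, 1.2, 5.2]
opening: 0.0284
grip_force: 39.9
```

```bash
python3 go.py .6268,-.0944,.06
```

```text
t 15.3 pos [0.4562 0.0108 0.0081] yaw_x 83.6812347073553 tilt 0.1334994056156433 F [0.1078 1.2411 5.2481] open 0.02838796050918562 grip 39.85844314098358
.6268,-.0944,.06 units: [-4.291   9.0658 -2.5761]
```

Call:
{"api": "jog_arm", "payload": {
  "plan": [
    [0, 0, -0.8, 0, 0, 0, -1],
    [0, 0, -1, 0, 0, 0, -1],
    [-0.4, 0.8, -0.3, 0, 0, 0, -1],
    [-0.5, 1, 0, 0, 0, 0, -1],
    [-0.5, 1, 0, 0, 0, 0, -1],
    [-0.5, 1, 0, 0, 0, 0, -1],
    [-0.5, 1, 0, 0, 0, 0, -1],
    [-0.5, 1, 0, 0, 0, 0, -1]
  ]
}}

```text
t: 16.1
tool_pos: [0.5637, -0.0599, 0.0477]
tool_rot: [-2.339, -2.094, 0.002]
contact_force: [-0.2, 0.1, -1.1]
opening: 0.0287
grip_force: 39.9
```

Call:
{"api": "jog_arm", "payload": {
  "plan": [
    [-0.5, 1, 0, 0, 0, 0, -1],
    [-0.5, 1, 0, 0, 0, 0, -1],
    [-0.4, 0.9, 0, 0, 0, 0, -1],
    [0, 0.4, 0, 0, 0, 0, -1],
    [0, 0, 0, 0, 0, 0, -1],
    [0, 0, 0, 0, 0, 0, -1]
  ]
}}

```text
t: 16.7
tool_pos: [0.6254, -0.0939, 0.0481]
tool_rot: [-2.339, -2.095, 0.002]
contact_force: [-0.5, -0.2, -1.9]
opening: 0.0289
grip_force: 39.9
```

```bash
python3 go.py .6268,-.0944,.0115
```

```text
t 16.7 pos [ 0.6254 -0.0939  0.0481] yaw_x 83.71016692046119 tilt 0.1152557814012419 F [-0.4836 -0.1527 -1.8822] open 0.028866054177346195 grip 39.91642713546753
.6268,-.0944,.0115 units: [-0.0173  0.0747  1.8318]
```

Call:
{"api": "jog_arm", "payload": {
  "plan": [
    [0, 0.05, 0.7, 0, 0, 0, -1],
    [0, 0, 0.6, 0, 0, 0, -1],
    [0, 0, 0.3, 0, 0, 0, -1],
    [0, 0, 0.15, 0, 0, 0, -1],
    [0, 0, 0.08, 0, 0, 0, -1],
    [0, 0, 0, 0, 0, 0, -1],
    [0, 0, 0, 0, 0, 0, -1]
  ]
}}

```text
t: 17.4
tool_pos: [0.6279, -0.0948, 0.0128]
tool_rot: [2.34, 2.095, 0.001]
contact_force: [-0.3, 0.1, -1.6]
opening: 0.0289
grip_force: 39.9
```

Call:
{"api": "jog_arm", "payload": {
  "plan": [
    [0, 0, 0.05, 0, 0, 0, -1],
    [0, 0, 0.04, 0, 0, 0, -1],
    [0, 0, 0, 0, 0, 0, -1],
    [0, 0, 0, 0, 0, 0, -1]
  ]
}}

```text
t: 17.8
tool_pos: [0.6278, -0.0948, 0.0111]
tool_rot: [2.34, 2.095, 0.001]
contact_force: [-0.4, 0.5, 3.0]
opening: 0.0285
grip_force: 40.1
```

Call:
{"api": "jog_arm", "payload": {
  "plan": [
    [0, 0, 0, 0, 0, 0, -0.2],
    [0, 0, 0, 0, 0, 0, 0.3],
    [0, 0, 0, 0, 0, 0, 0.3],
    [0, 0, -0.5, 0, 0, 0, 0.3],
    [0, 0, -1, 0, 0, 0, 0.3],
    [0, 0, -1, 0, 0, 0, 0.3],
    [0, 0, -1, 0, 0, 0, 1],
    [0, 0, -0.5, 0, 0, 0, 1]
  ]
}}

```text
t: 18.6
tool_pos: [0.6289, -0.095, 0.0937]
tool_rot: [2.338, 2.093, 0.004]
contact_force: [0.5, 0.5, -0.2]
opening: 0.0818
grip_force: 0.0
```

```bash
python3 go.py .437,.126,.08
```

```text
t 18.6 pos [ 0.6289 -0.095   0.0937] yaw_x 83.6887970162412 tilt 0.24029197712934686 F [ 0.5064  0.5124 -0.1897] open 0.08183086122217602 grip 0.0
.437,.126,.08 units: [  9.931  -10.7552   0.6324]
```

Call:
{"api": "jog_arm", "payload": {
  "plan": [
    [0.9, -1, 0, 0, 0, 0, 1],
    [0.9, -1, 0, 0, 0, 0, 1],
    [0.9, -1, 0, 0, 0, 0, 1],
    [0.9, -1, 0, 0, 0, 0, 1],
    [0.9, -1, 0, 0, 0, 0, 1],
    [0.9, -1, 0, 0, 0, 0, 1],
    [0.9, -1, 0, 0, 0, 0, 1],
    [0.9, -1, 0, 0, 0, 0, 1]
  ]
}}

```text
t: 19.4
tool_pos: [0.4834, 0.0668, 0.0906]
tool_rot: [-2.34, -2.096, -0.0]
contact_force: [-0.1, -0.0, 0.2]
opening: 0.0857
grip_force: 0.0
```

Call:
{"api": "jog_arm", "payload": {
  "plan": [
    [0.9, -1, 0, 0, 0, 0, 1],
    [0.9, -1, 0, 0, 0, 0, 1],
    [0.9, -0.7, 0.5, 0, 0, 0, 1],
    [0, 0, 0, 0, 0, 0, 1],
    [0, 0, 0, 0, 0, 0, 1]
  ]
}}

```text
t: 19.9
tool_pos: [0.4365, 0.1256, 0.0805]
tool_rot: [2.339, 2.097, -0.0]
contact_force: [0.4, -0.1, 1.2]
opening: 0.0851
grip_force: 0.0
```

```bash
python3 go.py .437,.126,.006
```

```text
t 19.9 pos [0.4365 0.1256 0.0805] yaw_x 83.75156759692442 tilt 0.02631104628717824 F [ 0.4001 -0.1212  1.2455] open 0.08513281744758036 grip 0.0
.437,.126,.006 units: [0.0232 0.0243 3.7266]
```

Call:
{"api": "jog_arm", "payload": {
  "plan": [
    [0, 0, 1, 0, 0, 0, 1],
    [0, 0, 1, 0, 0, 0, 1],
    [0, 0, 1, 0, 0, 0, 1],
    [0, 0, 0.5, 0, 0, 0, 1],
    [0, 0, 0.3, 0, 0, 0, 1],
    [0, 0, 0, 0, 0, 0, 1],
    [0, 0, 0, 0, 0, 0, -0.5],
    [0, 0, 0, 0, 0, 0, -1]
  ]
}}

```text
t: 20.7
tool_pos: [0.4376, 0.1258, 0.0059]
tool_rot: [2.34, 2.095, 0.003]
contact_force: [3.2, 1.1, -1.0]
opening: 0.061
grip_force: 43.7
```

Call:
{"api": "jog_arm", "payload": {
  "plan": [
    [0, 0, 0, 0, 0, 0, -1],
    [0, 0, 0, 0, 0, 0, -1],
    [0, 0, 0, 0, 0, 0, -1]
  ]
}}

```text
t: 21.0
tool_pos: [0.4377, 0.1258, 0.0058]
tool_rot: [2.339, 2.095, 0.003]
contact_force: [-0.7, -0.0, 5.9]
opening: 0.0613
grip_force: 44.3
```

```bash
python3 go.py .6294,.1979,.06
```

```text
t 21.0 pos [0.4377 0.1258 0.0058] yaw_x 83.69354358483568 tilt 0.1285872088678866 F [-0.7233 -0.0188  5.916 ] open 0.06130835981410912 grip 44.32121515274048
.6294,.1979,.06 units: [ 4.6382  9.1365 -2.6872]
```

Call:
{"api": "jog_arm", "payload": {
  "plan": [
    [0, 0, -0.6, 0, 0, 0, -1],
    [0, 0, -0.8, 0, 0, 0, -1],
    [0.4, 0.8, -0.7, 0, 0, 0, -1],
    [0.5, 1, 0, 0, 0, 0, -1],
    [0.5, 1, 0, 0, 0, 0, -1],
    [0.5, 1, 0, 0, 0, 0, -1],
    [0.5, 1, 0, 0, 0, 0, -1],
    [0.5, 1, 0, 0, 0, 0, -1]
  ]
}}

```text
t: 21.8
tool_pos: [0.5583, 0.1709, 0.0463]
tool_rot: [-2.34, -2.095, 0.002]
contact_force: [0.4, -0.0, -2.2]
opening: 0.0608
grip_force: 44.3
```

Call:
{"api": "jog_arm", "payload": {
  "plan": [
    [0.5, 1, 0, 0, 0, 0, -1],
    [0.6, 1, 0, 0, 0, 0, -1],
    [0.5, 0.9, 0, 0, 0, 0, -1],
    [0.1, 0.5, 0, 0, 0, 0, -1],
    [0, 0, 0, 0, 0, 0, -1],
    [0, 0, 0, 0, 0, 0, -1]
  ]
}}

```text
t: 22.4
tool_pos: [0.6286, 0.1965, 0.0461]
tool_rot: [-2.34, -2.095, 0.002]
contact_force: [-0.0, -0.7, -2.2]
opening: 0.061
grip_force: 44.3
```

```bash
python3 go.py .6294,.1979,.0095
```

```text
t 22.4 pos [0.6286 0.1965 0.0461] yaw_x 83.6791696019524 tilt 0.10158819216515719 F [-0.0194 -0.6978 -2.1766] open 0.06099197767971722 grip 44.30687069892883
.6294,.1979,.0095 units: [0.075  0.037  1.8275]
```

Call:
{"api": "jog_arm", "payload": {
  "plan": [
    [0.08, 0, 0.7, 0, 0, 0, -1],
    [0, 0, 0.6, 0, 0, 0, -1],
    [0, 0, 0.3, 0, 0, 0, -1],
    [0, 0, 0.15, 0, 0, 0, -1],
    [0, 0, 0.08, 0, 0, 0, -1],
    [0, 0, 0, 0, 0, 0, -1],
    [0, 0, 0, 0, 0, 0, -1]
  ]
}}

```text
t: 23.1
tool_pos: [0.6301, 0.1985, 0.0104]
tool_rot: [2.34, 2.095, 0.001]
contact_force: [-0.8, -0.3, -1.5]
opening: 0.0609
grip_force: 44.3
```

Call:
{"api": "jog_arm", "payload": {
  "plan": [
    [0, 0, 0.05, 0, 0, 0, -1],
    [0, 0, 0.04, 0, 0, 0, -1],
    [0, 0, 0, 0, 0, 0, -1],
    [0, 0, 0, 0, 0, 0, -1]
  ]
}}

```text
t: 23.5
tool_pos: [0.6302, 0.1985, 0.0089]
tool_rot: [2.34, 2.095, 0.001]
contact_force: [-1.0, -1.1, 2.6]
opening: 0.061
grip_force: 44.6
```

Call:
{"api": "jog_arm", "payload": {
  "plan": [
    [0, 0, 0, 0, 0, 0, 0.5],
    [0, 0, 0, 0, 0, 0, 0.7],
    [0, 0, 0, 0, 0, 0, 0.7],
    [0, 0, 0, 0, 0, 0, 0.7],
    [0, 0, -0.5, 0, 0, 0, 0.7],
    [0, 0, -1, 0, 0, 0, 0.7],
    [0, 0, -1, 0, 0, 0, 0.7],
    [0, 0, -1, 0, 0, 0, 0.7]
  ]
}}

```text
t: 24.3
tool_pos: [0.6299, 0.1985, 0.0797]
tool_rot: [2.34, 2.096, 0.001]
contact_force: [-0.2, 0.3, 0.4]
opening: 0.0722
grip_force: 0.0
```

```bash
python3 go.py .442,.263,.08
```

```text
t 24.3 pos [0.6299 0.1985 0.0797] yaw_x 83.68803600364727 tilt 0.03635525619990758 F [-0.1927  0.2951  0.444 ] open 0.07217829903099722 grip 0.0
.442,.263,.08 units: [ 2.1726 -9.6928 -0.0223]
```

Call:
{"api": "jog_arm", "payload": {
  "plan": [
    [0.2, -1, 0, 0, 0, 0, 0.6],
    [0.2, -1, 0, 0, 0, 0, 0.6],
    [0.2, -1, 0, 0, 0, 0, 0.6],
    [0.2, -1, 0, 0, 0, 0, 0.6],
    [0.2, -1, 0, 0, 0, 0, 0.6],
    [0.2, -1, 0, 0, 0, 0, 0.6],
    [0.3, -1, 0, 0, 0, 0, 0.6],
    [0.3, -1, 0, 0, 0, 0, 0.6]
  ]
}}

```text
t: 25.1
tool_pos: [0.4742, 0.2522, 0.079]
tool_rot: [2.34, 2.095, 0.002]
contact_force: [-0.2, 0.1, -0.2]
opening: 0.0685
grip_force: 0.0
```

Call:
{"api": "jog_arm", "payload": {
  "plan": [
    [0.3, -1, 0, 0, 0, 0, 0.6],
    [0.1, -0.7, 0.5, 0, 0, 0, 0.6],
    [0, 0, 0, 0, 0, 0, 0.6],
    [0, 0, 0, 0, 0, 0, 0.6]
  ]
}}

```text
t: 25.5
tool_pos: [0.4417, 0.2633, 0.0678]
tool_rot: [2.34, 2.096, -0.001]
contact_force: [0.1, -0.1, 0.6]
opening: 0.0683
grip_force: 0.0
```

```bash
python3 go.py .442,.263,.006
```

```text
t 25.5 pos [0.4417 0.2633 0.0678] yaw_x 83.70472464751381 tilt 0.0231069329163284 F [ 0.0778 -0.0828  0.6293] open 0.06829996054231896 grip 0.0
.442,.263,.006 units: [-0.0132  0.0175  3.0906]
```

Call:
{"api": "jog_arm", "payload": {
  "plan": [
    [0, 0, 1, 0, 0, 0, 0.6],
    [0, 0, 1, 0, 0, 0, 0.6],
    [0, 0, 0.7, 0, 0, 0, 0.6],
    [0, 0, 0.4, 0, 0, 0, 0.6],
    [0, 0, 0, 0, 0, 0, 0.6],
    [0, 0, 0, 0, 0, 0, -0.5],
    [0, 0, 0, 0, 0, 0, -1],
    [0, 0, 0, 0, 0, 0, -1]
  ]
}}

```text
t: 26.3
tool_pos: [0.4428, 0.264, 0.0073]
tool_rot: [2.34, 2.095, 0.004]
contact_force: [0.2, -0.7, 2.2]
opening: 0.0411
grip_force: 40.9
```

Call:
{"api": "jog_arm", "payload": {
  "plan": [
    [0, 0, 0, 0, 0, 0, -1],
    [0, 0, 0, 0, 0, 0, -1],
    [0, 0, 0, 0, 0, 0, -1]
  ]
}}

```text
t: 26.6
tool_pos: [0.4428, 0.264, 0.0073]
tool_rot: [2.34, 2.095, 0.004]
contact_force: [0.3, -0.3, 5.9]
opening: 0.0415
grip_force: 41.0
```

```bash
python3 go.py .500,.0,.11 .62,-.155,.11
```

```text
t 26.6 pos [0.4428 0.264  0.0073] yaw_x 83.69044650322286 tilt 0.1377979093305941 F [ 0.3177 -0.2858  5.8626] open 0.04145187144113298 grip 41.01750612258911
.500,.0,.11 units: [-12.7977   4.3036  -5.139 ]
.62,-.155,.11 units: [-19.8414  11.1189  -5.1322]
```

Call:
{"api": "jog_arm", "payload": {
  "plan": [
    [0, 0, -0.7, 0, 0, 0, -1],
    [0, 0, -1, 0, 0, 0, -1],
    [-0.6, 0.2, -1, 0, 0, 0, -1],
    [-1, 0.5, -1, 0, 0, 0, -1],
    [-1, 0.5, -1, 0, 0, 0, -1],
    [-1, 0.5, -0.4, 0, 0, 0, -1],
    [-1, 0.5, 0, 0, 0, 0, -1],
    [-1, 0.5, 0, 0, 0, 0, -1]
  ]
}}

```text
t: 27.4
tool_pos: [0.4829, 0.1455, 0.1088]
tool_rot: [-2.34, -2.096, -0.0]
contact_force: [0.8, 1.0, -1.2]
opening: 0.0412
grip_force: 40.7
```

Call:
{"api": "jog_arm", "payload": {
  "plan": [
    [-1, 0.5, 0, 0, 0, 0, -1],
    [-1, 0.6, 0, 0, 0, 0, -1],
    [-1, 0.6, 0, 0, 0, 0, -1],
    [-1, 0.6, 0, 0, 0, 0, -1],
    [-1, 0.6, 0, 0, 0, 0, -1],
    [-1, 0.6, 0, 0, 0, 0, -1],
    [-1, 0.6, 0, 0, 0, 0, -1],
    [-1, 0.6, 0, 0, 0, 0, -1]
  ]
}}

```text
t: 28.2
tool_pos: [0.5585, -0.0238, 0.108]
tool_rot: [-2.34, -2.095, 0.001]
contact_force: [-0.2, 0.2, -1.5]
opening: 0.0408
grip_force: 40.7
```

Call:
{"api": "jog_arm", "payload": {
  "plan": [
    [-1, 0.6, 0, 0, 0, 0, -1],
    [-1, 0.7, 0, 0, 0, 0, -1],
    [-1, 0.8, 0, 0, 0, 0, -1],
    [-1, 0.8, 0, 0, 0, 0, -1],
    [-1, 0.8, 0, 0, 0, 0, -1],
    [-1, 0.6, 0, 0, 0, 0, -1],
    [-0.3, 0, 0, 0, 0, 0, -1],
    [0, 0, 0, 0, 0, 0, -1]
  ]
}}

```text
t: 29.0
tool_pos: [0.6298, -0.1581, 0.1078]
tool_rot: [-2.341, -2.093, 0.001]
contact_force: [0.5, -0.2, -1.0]
opening: 0.0412
grip_force: 40.7
```

```bash
python3 go.py .62,-.155,.011;python3 - <<'E'
from h import *
im,d=ctrl.get_image("side"); cv2.imwrite("pics/s3.png",im[:,:,::-1])
E
```

```text
t 29.0 pos [ 0.6298 -0.1581  0.1078] yaw_x 83.61386485769813 tilt 0.09078536675295437 F [ 0.4937 -0.1817 -1.0143] open 0.0411515607484863 grip 40.734697580337524
.62,-.155,.011 units: [ 0.0984 -0.4979  4.8418]
```

View pics/s3.png

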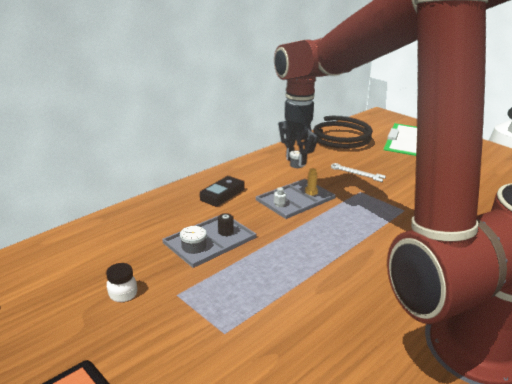

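The side view shows four parts seated upright in their trays: big gauge (194,238), handwheel (225,225), coupling (280,197) and valve (312,183). The small gauge is held above the middle pocket (296,160).

Call:
{"api": "jog_arm", "payload": {
  "plan": [
    [0.1, -0.4, 0.5, 0, 0, 0, -1],
    [0, -0.1, 1, 0, 0, 0, -1],
    [0, 0, 1, 0, 0, 0, -1],
    [0, 0, 0.9, 0, 0, 0, -1],
    [0, 0, 0.7, 0, 0, 0, -1],
    [0, 0, 0.4, 0, 0, 0, -1],
    [0, 0, 0.2, 0, 0, 0, -1],
    [0, 0, 0, 0, 0, 0, -1]
  ]
}}

```text
t: 29.85
tool_pos: [0.6208, -0.1546, 0.0138]
tool_rot: [-2.34, -2.096, 0.0]
contact_force: [0.3, -0.1, 0.0]
opening: 0.0408
grip_force: 40.8
```

```bash
python3 go.py .62,-.155,.0103
```

```text
t 29.85 pos [ 0.6208 -0.1546  0.0138] yaw_x 83.69089573692092 tilt 0.023548010177762993 F [ 0.2633 -0.0576  0.0236] open 0.04080808050295504 grip 40.75425088405609
.62,-.155,.0103 units: [-0.0226 -0.0366  0.1766]
```

Call:
{"api": "jog_arm", "payload": {
  "plan": [
    [0, 0, 0.08, 0, 0, 0, -1],
    [0, 0, 0.05, 0, 0, 0, -1],
    [0, 0, 0.03, 0, 0, 0, -1],
    [0, 0, 0, 0, 0, 0, -1],
    [0, 0, 0, 0, 0, 0, -1]
  ]
}}

```text
t: 30.35
tool_pos: [0.621, -0.1548, 0.0111]
tool_rot: [2.34, 2.095, 0.0]
contact_force: [-0.8, -0.2, -0.3]
opening: 0.0412
grip_force: 40.8
```

Call:
{"api": "jog_arm", "payload": {
  "plan": [
    [0, 0, 0.04, 0, 0, 0, -1],
    [0, 0, 0, 0, 0, 0, -1],
    [0, 0, 0, 0, 0, 0, 0.1],
    [0, 0, 0, 0, 0, 0, 0.4],
    [0, 0, 0, 0, 0, 0, 0.4],
    [0, 0, -0.5, 0, 0, 0, 0.4],
    [0, 0, -1, 0, 0, 0, 0.4],
    [0, 0, -1, 0, 0, 0, 0.4]
  ]
}}

```text
t: 31.15
tool_pos: [0.6206, -0.1546, 0.0609]
tool_rot: [-2.34, -2.095, 0.0]
contact_force: [0.0, -0.5, 0.2]
opening: 0.0599
grip_force: 0.0
```

Call:
{"api": "jog_arm", "payload": {
  "plan": [
    [0, 0, -1, 0, 0, 0, 0.4],
    [0, 0, -1, 0, 0, 0, 0.4],
    [0, 0, -1, 0, 0, 0, 0.4],
    [0, -1, -1, 0, 0, 0, 0.4],
    [0, -1, -1, 0, 0, 0, 0.4],
    [0, -1, -1, 0, 0, 0, 0.4],
    [0, -1, -1, 0, 0, 0, 0.4],
    [0, -1, 0, 0, 0, 0, 0.4]
  ]
}}

```text
t: 31.95
tool_pos: [0.5225, -0.1444, 0.2049]
tool_rot: [2.335, 2.091, 0.005]
contact_force: [0.7, 0.4, 0.2]
opening: 0.0597
grip_force: 0.0
```

Call:
{"api": "jog_arm", "payload": {
  "plan": [
    [0, -1, 0, 0, 0, 0, 0.4],
    [0, -1, 0, 0, 0, 0, 0.4],
    [0, -1, 0, 0, 0, 0, 0.4],
    [0, -1, 0, 0, 0, 0, 0.4],
    [0, 0, 0, 0, 0, 0, 0.4],
    [0, 0, 0, 0, 0, 0, 0.4]
  ]
}}

```text
t: 32.55
tool_pos: [0.4423, -0.135, 0.2009]
tool_rot: [2.339, 2.094, 0.001]
contact_force: [0.2, -1.1, 1.2]
opening: 0.0595
grip_force: 0.0
```

Run:
```python
from h import *
np.set_printoptions(precision=4,suppress=True)
im,d=ctrl.get_image("top"); P=cloud("top",d)
T={"two":(np.array([.627,.1518]),np.radians(86.97-90)),"three":(np.array([.6201,-.1556]),np.radians(83.63-90))}
mk=(P[...,2]>.02)&(P[...,2]<.1)&(P[...,0]>.55)&(P[...,0]<.70)&(np.abs(P[...,1])<.3)
k,l,s,c=cv2.connectedComponentsWithStats(mk.astype(np.uint8))
for i in range(1,k):
    if s[i,4]<15: continue
    Q=P[l==i]; zt=np.percentile(Q[:,2],97); q=Q[Q[:,2]>zt-.006]; m=(q.min(0)+q.max(0))/2
    n="two" if m[1]>0 else "three"; o,a=T[n]; e=m[:2]-o
    print(n,c[i],"ztop",zt,"tray xy",e@[np.cos(a),np.sin(a)],e@[-np.sin(a),np.cos(a)])
im2,_=ctrl.get_image("side")
z=lambda a,f:cv2.resize(a,None,fx=f,fy=f,interpolation=cv2.INTER_CUBIC)
a=z(im[150:230,170:350],3);b=z(im2[150:270,155:345],3)
w=max(a.shape[1],b.shape[1]); a=cv2.copyMakeBorder(a,0,0,0,w-a.shape[1],0);b=cv2.copyMakeBorder(b,0,0,0,w-b.shape[1],0)
cv2.imwrite("pics/fin.png",np.vstack([a,b])[:600,:,::-1])
```

```text
two [197.695  182.5213] ztop 0.04766943204959681 tray xy 0.000601956295638421 0.0471478164266329
two [226.5462 185.5126] ztop 0.0537134323664646 tray xy 0.0022590994310197213 -0.04912810124149551
three [286.5116 187.7442] ztop 0.05610576661275205 tray xy 0.0014552402554178958 0.06185514415615714
three [305.2672 190.313 ] ztop 0.045130522887513645 tray xy 0.0018676659391978646 -0.000568272941685717
three [323.4933 192.48  ] ztop 0.08039127480855605 tray xy 0.002106827299085771 -0.05969826366973978
```

View pics/fin.png

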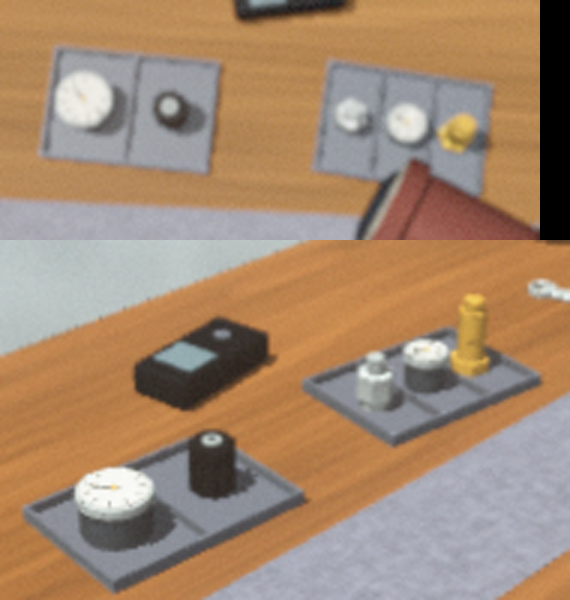

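The crops show all five parts upright and centred, one to a pocket, within about 3 mm of the pocket centres. The arm is clear, so I'm handing in.

```bash
python3 -c "
from station import ctrl
print(ctrl.finish_job())"
```

```text
the job is handed in; nothing more can be done
None
```

Both kits are made up and the job is handed in at about 33 s of the 131 s allowed: all five parts measured upright and within about 3 mm of their pocket centres, and the jar, spanner and radio were not touched; no verdict was returned.

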